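# Set out the glass owls and the globe on the display board

## Task

Set out the row on the white display board, gently and without dropping anything, because it is glass: put the wooden ring stand centred on the round slate mark next to the bell, and only then seat the blue glass globe in the ring, foot down. On the other three marks stand the three owls upright and centred, in order of height: the tallest next to the globe, the smallest at the far end from the bell. Do not tip over any owl on the way.

Things in the scene. Friction and masses are not known exactly. Their poses are not given: they have to be found in the camera images.
- owl_small: The smallest blue glass owl figurine with round white eyes and small pale dots on its breast, upright on a flat foot: 56 mm tall to its ear tips, round body 32 mm across with straight vertical sides from 5 to 33 mm above its foot; about 90 g. Loose. Origin at the centre of its underside, z up its axis, the face looks along +x.
- owl_middle: The middle blue glass owl figurine with round white eyes and small pale dots on its breast, upright on a flat foot: 76 mm tall to its ear tips, round body 40 mm across with straight vertical sides from 6 to 45 mm above its foot; about 170 g. Loose. Origin at the centre of its underside, z up its axis, the face looks along +x.
- owl_large: The tallest blue glass owl figurine with round white eyes and small pale dots on its breast, upright on a flat foot: 96 mm tall to its ear tips, round body 48 mm across with straight vertical sides from 8 to 57 mm above its foot; about 280 g. Loose. Origin at the centre of its underside, z up its axis, the face looks along +x.
- stand: plain wooden ring stand, 56 mm outside, 36 mm hole right through, 25 mm high; about 60 g. Loose, lying flat. Origin at the centre of its underside, z up its axis. The globe rests on the rim of its hole.
- globe: blue glass globe, a ball 56 mm across with a small flat foot 25 mm across, plain, no eyes; about 140 g. Loose. Origin at the centre of the ball, 25 mm above the foot; z up its axis when the foot is down. Seated in the ring its centre is about 46 mm above the underside of the stand, and its foot hangs about 4 mm inside the hole.
- mark1: The first mark of the row of four, at the left end seen from the robot (+y): round dark slate disc, 64 mm across, 3 mm thick, fixed on the white display board (110 x 560 mm, 18 mm thick). Origin at the centre of its underside, 18 mm above the table (its top: 21 mm); x across the board, y along the row from mark4 to mark1. Neighbouring marks are about 90 mm apart.
- mark2: The second mark of the row: round dark slate disc, 64 mm across, 3 mm thick, fixed on the white display board (110 x 560 mm, 18 mm thick). Origin at the centre of its underside, 18 mm above the table (its top: 21 mm); x across the board, y along the row from mark4 to mark1. Neighbouring marks are about 90 mm apart.
- mark3: The third mark of the row: round dark slate disc, 64 mm across, 3 mm thick, fixed on the white display board (110 x 560 mm, 18 mm thick). Origin at the centre of its underside, 18 mm above the table (its top: 21 mm); x across the board, y along the row from mark4 to mark1. Neighbouring marks are about 90 mm apart.
- mark4: The fourth mark, at the right end seen from the robot (-y): round dark slate disc, 64 mm across, 3 mm thick, fixed on the white display board (110 x 560 mm, 18 mm thick). Origin at the centre of its underside, 18 mm above the table (its top: 21 mm); x across the board, y along the row from mark4 to mark1. Neighbouring marks are about 90 mm apart.
- bell: low brass counter bell, a dome on a dark disc 62 mm across, 45 mm high, fixed on the board about 95 mm beyond the last mark at one end of the row (either end; at the other end stands a wooden block with a blank card, 50 mm high). Origin at the centre of its underside, on the board's top.

How it is judged:
By the outcome, as a careful person would: the job done as asked, in the order asked, and still so for the second after the job is handed in, with the robot touching nothing.
It also fails if it takes over 128 s, if anything falls off the work surface, if the arm or the gripper's body presses on something with over 40 N, if the wrist force passes 120 N, or if a joint passes its speed limit or range.

## Robot

A 6-joint arm with a two-finger parallel gripper is mounted at the origin on the work surface. World frame = base frame: x ahead of the robot, y to its left, z up, the work surface at z = 0. Lengths are in m, angles in rad, forces in N, time in s.
With the tool pointing down it reaches from about 0.325 to 0.9 m from the base axis. Payload 6.1 kg.
Tool frame: the origin (TCP) lies midway between the tips of the shut fingers; the grasp point (between the pads) lies 19 mm behind it (manip.pinch_z is the distance from the TCP to the grasp point, in m); z points along the fingers, y is the line along which they close (so a half turn about z gives the same grasp; the last joint's range is limited). The gripper opens to 87 mm and grips with 3 to 60 N. Pads are 19 mm wide; open, the fingers measure 117 mm over their backs; the gripper's body (75 mm by 190 mm) begins 51 mm behind the grasp point.
Start: joints at [-1.277, 0.22, 1.526, -0, 1.395, -0.126], TCP at [0.255, -0.571, 0.223] pointing down, gripper open.
Joint ranges: [-2.98, 2.98], [-0.91, 2.08], [0.09, 2.57], [-1.24, 4.39], [0.2, 2.65], [-2.68, 2.68]. Speed limits (rad/s): [2.57, 2.57, 3.01, 3.14, 3.14, 3.14].

## Interface

Orientations are given as a unit quaternion [w, x, y, z].
In Python, from workcell import manip, eyes, job gives the robot as it stands.
- The arm moves only by the shell command python3 -m creep [FORCE], which reads ROWS from standard input. ROWS is a JSON list of rows, 1 to 20 of them, each an object with the fields d (a list: dx, dy, dz in shares of the most that a row can go, 1 being 50 mm), rotvec (a list: a rotation vector rx, ry, rz in a scale on which 1.0 is pi/2 rad), jaw (the finger opening in m); a field left out counts as zero (the opening has to be given); each row shifts and turns the commanded pose from where the row before left it, along the tool's axes as they then stand; what a row does not reach is not made up. A row lasts 1/10 s, in which the tool goes at most 0.05 m and 0.15 rad, less where a joint would pass 70% of its speed; a pose out of reach is approached as far as the arm can. The fingers move at their own pace and stop on an object; FORCE is the grip in N (left out, the last holds). Time passes only in rows, so rows that do not move let the fingers close. It prints the time, the measured TCP pose, the force, the opening and the grip force at its end. No shift or turn number may pass 1 either way. Input that does not fit is refused with a message, and nothing moves.
- manip.state(): the state, without advancing time (a new reading comes with each control period).
- eyes.snapshot(name): name is "scene" or "top" or "wrist"; returns a dict with "image" (384x512x3 uint8, red, green, blue), "K" (3x3 intrinsics, pixels), "eye" and "orientation" of the camera in the world. Camera axes: x right, y up, looking along -z (the intrinsics and any distortion apply to the point x, -y, -z); pixel columns grow to the right and rows downward; lengths in m; the calibration is good to about 2 mm. The wrist camera is an equidistant fisheye: a pixel r from the principal point sees the ray r / f radians off the axis. A picture is of the moment at which its call begins. There is no depth.
- job.hand_in(): hands the job in; it is judged then, once.
The state is a dict: "t": time; "joints": joint angles; "joint_vel": joint speeds; "joint_efforts": joint torques, N m; "eef_pos": TCP position; "tcp_rot": TCP orientation; "ft_force": force on the tool from outside, world axes, zero at the start; "wrist_torque": the same for the moment, N m; "gripper_width": finger opening in m; "finger_force": force on a finger pad.
Only numpy, scipy, OpenCV 4.12 (cv2) and the standard library are available. Lean on these libraries where they do the work, as an engineer would, in place of code of your own. Each camera call takes 0.05 s, during which the arm holds its last target. There are 200 camera calls.

## Working session

There is one attempt and no reset: what is moved stays moved. The work goes in short steps, Python scripts to look and compute and a shell command to move; the robot and the scene stay as the last step left them, time stands still between calls to the robot, and variables do not carry over. Pictures are saved under pics/ and viewed, at most 14 in all, crops included, and the job is handed in when it is done.

```bash
ls; mkdir -p pics; python3 - <<'E'
from workcell import manip, eyes, job
import cv2
print(manip.state(), manip.pinch_z)
for n in ("scene","top"):
    s=eyes.snapshot(n); print(n,s["K"],s["eye"],s["orientation"],[k for k in s])
    cv2.imwrite(f"pics/{n}0.png",cv2.resize(s["image"][:,:,::-1],(800,600),interpolation=cv2.INTER_CUBIC))
E
```

```text
pics
{'t': 0.0, 'joints': array([-1.27707968e+00,  2.21188753e-01,  1.52760203e+00,  8.01115050e-07,
        1.39468029e+00, -1.26092726e-01]), 'joint_vel': array([ 8.85746721e-04, -6.82328543e-04, -1.36741132e-03, -5.59172125e-04,
       -7.13250615e-05,  5.00084324e-04]), 'joint_efforts': array([-3.85310277e-04, -4.94620228e+01, -3.87372351e+01,  6.99735316e-02,
        5.72666642e-02, -1.37182096e-04]), 'eef_pos': array([ 0.25456527, -0.57014316,  0.2214652 ]), 'tcp_rot': array([-9.35947674e-04,  9.78050363e-01,  2.08366517e-01, -7.82321147e-05]), 'ft_force': array([ 0.6535754 , -0.39147321, -0.42792356]), 'wrist_torque': array([ 0.05599848,  0.00269543, -0.00418112]), 'finger_force': 0.0, 'gripper_width': 0.08672287563425621} 0.0187
scene [[449.3017542    0.         261.20831513]
 [  0.         449.3017542  188.49529387]
 [  0.           0.           1.        ]] [0.83889174 0.45403985 0.82349211] [0.25764428 0.09301559 0.29689167 0.91478023] ['image', 'K', 'eye', 'orientation']
top [[353.48816364   0.         258.04761382]
 [  0.         353.48816364 195.15201241]
 [  0.           0.           1.        ]] [3.80987012e-01 8.23693499e-04 9.28429162e-01] [-0.69694444 -0.05665144  0.05565585  0.71271417] ['image', 'K', 'eye', 'orientation']
```

View pics/scene0.png

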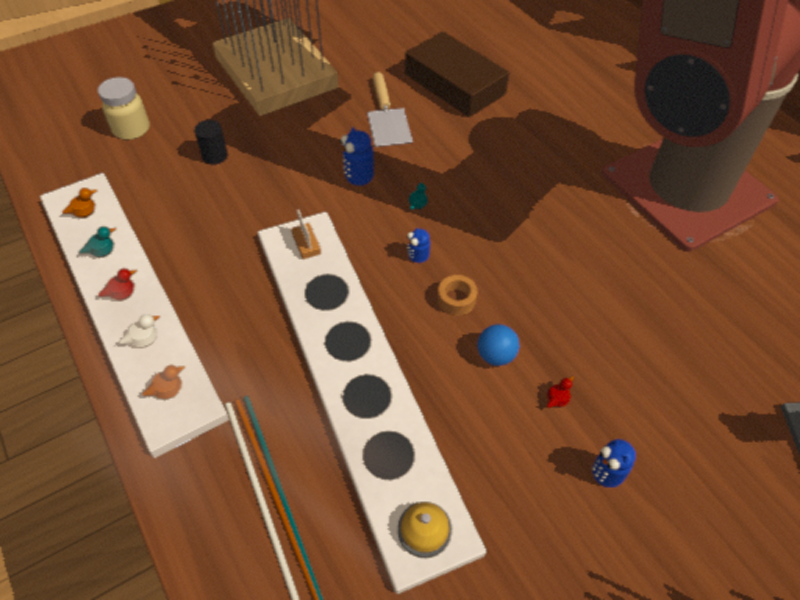

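View pics/top0.png

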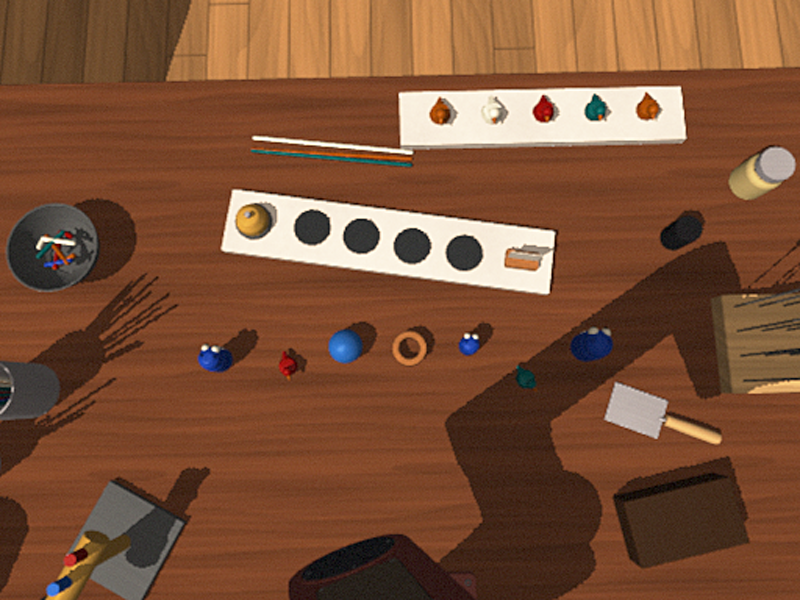

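The bell stands at the +y end (top view 252,220), so mark1 takes stand and globe, mark2 large, mark3 middle and mark4 small. In the top view large is at (592,345), middle (215,357), small (469,343), stand (409,348) and globe (345,346).

```bash
cat > h.py <<'E'
import numpy as np, cv2
from scipy.spatial.transform import Rotation as R
from workcell import manip, eyes, job
def rot(q): return R.from_quat([q[1],q[2],q[3],q[0]]).as_matrix()
def rays(s,uv,fish=False):
    K=s["K"]; p=(np.atleast_2d(uv).astype(float)-K[:2,2])/[K[0,0],K[1,1]]
    if fish:
        r=np.linalg.norm(p,axis=1,keepdims=True)+1e-12
        d=np.c_[p/r*np.sin(r),np.cos(r)]
    else: d=np.c_[p,np.ones(len(p))]
    d=d*[1,-1,-1]; d/=np.linalg.norm(d,axis=1,keepdims=True)
    return d@rot(s["orientation"]).T
def plane(s,uv,z,fish=False):
    d=rays(s,uv,fish); e=np.array(s["eye"]); return e+d*((z-e[2])/d[:,2])[:,None]
def proj(s,P,fish=False):
    c=(np.atleast_2d(P)-s["eye"])@rot(s["orientation"])*[1,-1,-1]
    if fish:
        r=np.linalg.norm(c[:,:2],axis=1,keepdims=True); p=c[:,:2]/(r+1e-12)*np.arctan2(r,c[:,2:])
    else: p=c[:,:2]/c[:,2:]
    K=s["K"]; return p*[K[0,0],K[1,1]]+K[:2,2]
def tri(ss,uvs,fish=(False,False)):
    A=np.zeros((3,3));b=np.zeros(3);L=[]
    for s,u,f in zip(ss,uvs,fish):
        d=rays(s,u,f)[0];M=np.eye(3)-np.outer(d,d);A+=M;b+=M@s["eye"];L.append(M)
    x=np.linalg.solve(A,b); return x,max(np.linalg.norm(M@(x-s["eye"])) for M,s in zip(L,ss))
def blob(mask,near,rad=30):
    """largest blob within rad px of near: (mask)"""
    m=mask.astype(np.uint8).copy(); w=np.zeros_like(m); cv2.circle(w,tuple(int(round(v)) for v in near),int(rad),1,-1); m&=w
    n,l,st,c=cv2.connectedComponentsWithStats(m)
    i=1+np.argmax(st[1:,4]); return (l==i).astype(np.uint8)
def masks(s):
    h=cv2.cvtColor(s["image"],cv2.COLOR_RGB2HSV).astype(int); H,S,V=h[...,0],h[...,1],h[...,2]
    return dict(blue=(H>95)&(H<130)&(S>110),dark=(V<75)&(S<110),ring=(H>8)&(H<20)&(S>120)&(V>115))
def center(m):
    c=max(cv2.findContours(m,cv2.RETR_EXTERNAL,cv2.CHAIN_APPROX_NONE)[0],key=len)
    M=cv2.moments(c); return np.array([M["m10"],M["m01"]])/M["m00"], c[:,0,:]
E
python3 - <<'E'
from h import *
t=eyes.snapshot("top");s=eyes.snapshot("scene");mt,ms=masks(t),masks(s);k=1/1.5625
T=dict(mark1=("dark",(312,227),(388,456)),mark2=("dark",(361,236),(367,396)),mark3=("dark",(412,246),(348,341)),mark4=("dark",(464,253),(327,291)),
 stand=("ring",(409,348),(457,294)),globe=("blue",(345,346),(498,345)),small=("blue",(470,344),(419,246)),middle=("blue",(215,357),(614,463)),large=("blue",(592,345),(358,158)))
for n,(c,a,b) in T.items():
    a=np.array(a)*k;b=np.array(b)*k
    ba,bb=blob(mt[c],a,24),blob(ms[c],b,24); ca,_=center(ba);cb,_=center(bb)
    x,e=tri((t,s),(ca,cb)); print(n,ba.sum(),bb.sum(),ca.round(1),cb.round(1),x.round(4),round(e,4))
w=eyes.snapshot("wrist");print(w["K"],w["eye"],w["orientation"])
E
```

```text
mark1 383 407 [199.5 144.9] [253.2 288.7] [0.6596 0.1545 0.0298] 0.0041
mark2 393 599 [230.9 150.6] [234.3 253.3] [0.648  0.0699 0.0206] 0.0
mark3 397 509 [263.4 156.8] [222. 218.] [ 0.6288 -0.0158  0.021 ] 0.0001
mark4 392 441 [296.7 161.4] [208.5 186.6] [ 0.6146 -0.1036  0.0207] 0.0
stand 1464 1488 [260.9 223.8] [292. 188.] [ 0.4538 -0.0066  0.015 ] 0.002
globe 351 528 [220.7 221.1] [318.6 220.3] [0.4605 0.0974 0.0275] 0.0001
small 115 189 [299.9 221. ] [269.3 157.2] [ 0.4558 -0.1043  0.0246] 0.0011
middle 249 419 [137.4 230.3] [394.8 296.5] [0.4408 0.3086 0.0324] 0.0011
large 394 484 [378.  221.2] [230.2 101.1] [ 0.4496 -0.2981  0.0421] 0.0008
[[297.31863964   0.         258.83895779]
 [  0.         297.31863964 198.46325863]
 [  0.           0.           1.        ]] [ 0.32223055 -0.5402699   0.38359487] [ 0.83082801 -0.11556918  0.0753871  -0.53915245]
```

Careful with the scale: shifts go in shares of 50 mm and turns go in shares of pi/2 rad. That gives: 0.0376 m is 0.752, -0.0283 m is -0.566, -0.144 rad is -0.0917.

```bash
echo '[{"d": [0.752,-0.566,-0.12],"jaw": 0.087},{"d": [0.752,-0.566,-0.12],"jaw": 0.087},{"d": [0.752,-0.566,-0.12],"jaw": 0.087},{"d": [0.752,-0.566,-0.12],"jaw": 0.087},{"d": [0.752,-0.566,-0.12],"jaw": 0.087},{"d": [0.752,-0.566,-0.12],"jaw": 0.087},{"d": [0.752,-0.566,-0.12],"jaw": 0.087},{"d": [0.752,-0.566,-0.12],"jaw": 0.087},{"d": [0.752,-0.566,-0.12],"jaw": 0.087},{"rotvec": [0,0,-0.0917],"jaw": 0.087},{"rotvec": [0,0,-0.0917],"jaw": 0.087},{"rotvec": [0,0,-0.0917],"jaw": 0.087},{"rotvec": [0,0,-0.0917],"jaw": 0.087},{"rotvec": [0,0,-0.0917],"jaw": 0.087},{"rotvec": [0,0,-0.0917],"jaw": 0.087},{"rotvec": [0,0,-0.0917],"jaw": 0.087},{"rotvec": [0,0,-0.0917],"jaw": 0.087},{"jaw": 0.087}]' | python3 -m creep 10
cat > st.py <<'E'
from h import *
s=manip.state();A=rot(s["tcp_rot"]);print("t",round(s["t"],2),"tcp",s["eef_pos"].round(4),"grasp",(s["eef_pos"]-A[:,2]*manip.pinch_z).round(4),"x",A[:,0].round(4),"z",A[:,2].round(4),"j",s["joints"].round(2),"w",round(s["gripper_width"],4),"F",s["ft_force"].round(1))
E
python3 st.py; python3 - <<'E'
from h import *
w=eyes.snapshot("wrist");print(w["eye"],w["orientation"])
cv2.imwrite("pics/w1.png",cv2.resize(w["image"][:,:,::-1],(800,600),interpolation=cv2.INTER_CUBIC))
E
```

```text
t: 2.05
eef_pos: [0.4599, -0.2002, 0.2765]
tcp_rot: [-0.0, 0.706, 0.708, -0.0]
ft_force: [-0.4, -0.2, -0.1]
gripper_width: 0.0872
finger_force: 0.0
t 2.05 tcp [ 0.4599 -0.2002  0.2765] grasp [ 0.4599 -0.2002  0.2952] x [-0.0023  1.      0.    ] z [-1.e-04  0.e+00 -1.e+00] j [-0.57 -0.11  1.77 -0.    1.48 -0.57] w 0.0872 F [-0.4 -0.2 -0.1]
[ 0.4589391  -0.12557237  0.43821942] [ 9.90404904e-01 -1.38192539e-01 -4.85772485e-05  9.72432099e-04]
```

View pics/w1.png

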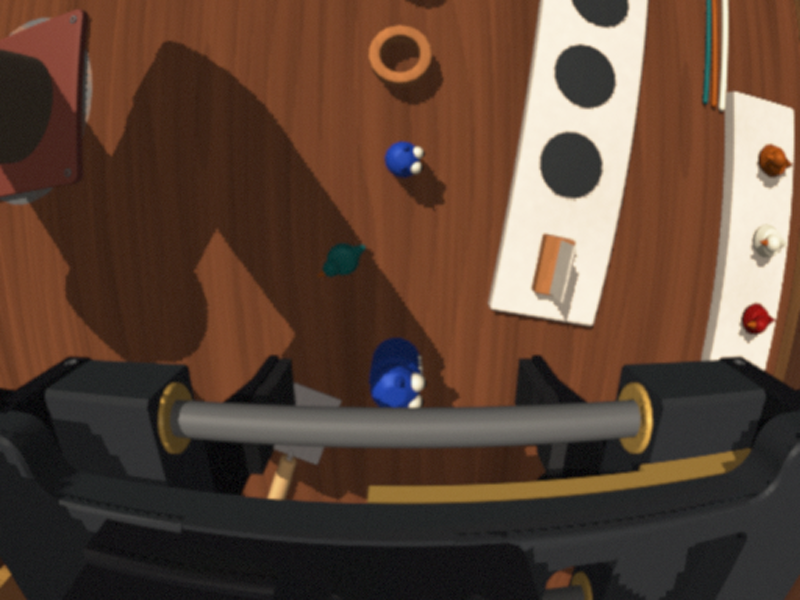

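The wrist view shows the small owl (403,160), ring (400,54), marks 4 and 3 (571,165; 585,76) and the large owl (397,375) just ahead of the fingers. Snap more along the row.

Converted, 0.045 m is 0.9.

```bash
cat > snap.py <<'E'
from h import *
import pickle,sys
pickle.dump(eyes.snapshot(sys.argv[2] if len(sys.argv)>2 else "wrist"),open(sys.argv[1]+".pkl","wb"))
E
python3 snap.py a; python3 snap.py top top; python3 snap.py sc scene
echo '[{"d": [0.9,0,0],"jaw": 0.087},{"d": [0.9,0,0],"jaw": 0.087},{"d": [0.9,0,0],"jaw": 0.087},{"jaw": 0.087},{"jaw": 0.087}]' | python3 -m creep >/dev/null; python3 snap.py b
echo '[{"d": [0.9,0,0],"jaw": 0.087},{"d": [0.9,0,0],"jaw": 0.087},{"d": [0.9,0,0],"jaw": 0.087},{"jaw": 0.087},{"jaw": 0.087}]' | python3 -m creep >/dev/null; python3 snap.py c
echo '[{"d": [0.9,0,0],"jaw": 0.087},{"d": [0.9,0,0],"jaw": 0.087},{"d": [0.9,0,0],"jaw": 0.087},{"jaw": 0.087},{"jaw": 0.087}]' | python3 -m creep; python3 snap.py d
cat > meas.py <<'E'
from h import *
import pickle
G=dict(mark1=("dark",(.662,.157,.021)),mark2=("dark",(.648,.070,.021)),mark3=("dark",(.629,-.016,.021)),mark4=("dark",(.6146,-.1036,.021)),
 stand=("ring",(.453,-.007,.025)),globe=("blue",(.4605,.0974,.0275)),small=("blue",(.4558,-.1043,.025)),middle=("blue",(.441,.309,.033)),large=("blue",(.45,-.298,.042)))
S={n:pickle.load(open(n+".pkl","rb")) for n in "a b c d".split()}
for n,(c,P) in G.items():
    u=[]
    for k,s in S.items():
        p=proj(s,[P],True)[0]
        if not(25<p[0]<487 and 15<p[1]<205): continue
        sc=297/np.linalg.norm(s["eye"]-np.array(P)); rad=.045*sc
        b=blob(masks(s)[c],p,rad); q,cc=center(b)
        if b[[0,-1]].any(): continue
        e=""
        if n[:4]=="mark" or n=="stand":
            X=plane(s,cc,P[2],True)[:,:2].astype(np.float32); (cx,cy),r=cv2.minEnclosingCircle(X)
            A=np.c_[2*X,np.ones(len(X))];sol=np.linalg.lstsq(A,(X**2).sum(1),rcond=None)[0]
            rr=np.sqrt(sol[2]+sol[0]**2+sol[1]**2); e=f"circle {sol[:2].round(4)} r {rr:.4f}"
            q=proj(s,[[sol[0],sol[1],P[2]]],True)[0]
        print(n,k,b.sum(),q.round(1),plane(s,[q],P[2],True)[0][:2].round(4),e); u.append((s,q))
    if len(u)>1:
        x,er=tri([a for a,_ in u],[b for _,b in u],[True]*len(u)); print("  ->",n,x.round(4),round(er,4))
E
python3 meas.py
```

```text
t: 3.85
eef_pos: [0.4601, 0.2036, 0.2762]
tcp_rot: [0.0, 0.707, 0.707, -0.001]
ft_force: [-0.2, 0.0, 0.5]
gripper_width: 0.0869
finger_force: 0.0
mark1 b 978 [395.5  30.8] [0.6628 0.1518] circle [0.6628 0.1518] r 0.0290
mark1 c 1059 [396. 116.] [0.663  0.1527] circle [0.663  0.1527] r 0.0288
mark1 d 892 [389.1 202.1] [0.6629 0.1534] circle [0.6629 0.1534] r 0.0280
  -> mark1 [0.6641 0.1527 0.0186] 0.0001
mark2 b 1101 [386.2  81.9] [0.6456 0.069 ] circle [0.6456 0.069 ] r 0.0290
mark2 c 1052 [382.3 170.1] [0.6456 0.0696] circle [0.6456 0.0696] r 0.0289
  -> mark2 [0.6465 0.0693 0.019 ] 0.0
mark3 a 1094 [373.9  47.7] [ 0.6265 -0.0171] circle [ 0.6265 -0.0171] r 0.0288
mark3 b 1137 [372.8 138.2] [ 0.6265 -0.0165] circle [ 0.6265 -0.0165] r 0.0288
  -> mark3 [ 0.6273 -0.0166  0.019 ] 0.0
mark4 a 1192 [365.2 104.8] [ 0.6126 -0.1044] circle [ 0.6126 -0.1044] r 0.0289
mark4 b 1058 [359.9 195.3] [ 0.6124 -0.1037] circle [ 0.6124 -0.1037] r 0.0287
  -> mark4 [ 0.6133 -0.1043  0.0188] 0.0001
stand a 1934 [253.2  30.2] [ 0.4518 -0.0028] circle [ 0.4518 -0.0028] r 0.0388
stand b 2091 [253.3 126.4] [ 0.4514 -0.0045] circle [ 0.4514 -0.0045] r 0.0389
  -> stand [ 0.4517 -0.0043  0.0301] 0.0002
globe b 1169 [259.1  54.4] [0.4592 0.0963] 
globe c 1168 [259.1 149.6] [0.4593 0.0971] 
  -> globe [0.4593 0.0968 0.025 ] 0.0001
small a 328 [255.4 101.1] [ 0.4546 -0.1048] 
small b 393 [255.8 196.4] [ 0.4549 -0.1047] 
  -> small [ 0.4548 -0.1048  0.0245] 0.0002
middle d 554 [243.9  94.3] [0.4392 0.3077]
```

```bash
python3 - <<'E'
from h import *
import pickle
for k in "ab":
    s=pickle.load(open(k+".pkl","rb"))
    hsv=cv2.cvtColor(s["image"],cv2.COLOR_RGB2HSV).astype(int)
    c=(253,33) if k=="a" else (253,128)
    if k=="b": print(hsv[c[1],c[0]-28:c[0]+29:2].tolist())
    m=(hsv[...,2]>150)&(hsv[...,1]>120)&(hsv[...,0]<20)
    b=blob(m,c,30); q,cc=center(b); X=plane(s,cc,.025,True)[:,:2]
    A=np.c_[2*X,np.ones(len(X))];sol=np.linalg.lstsq(A,(X**2).sum(1),rcond=None)[0]
    print(k,b.sum(),sol[:2],np.sqrt(sol[2]+sol[0]**2+sol[1]**2),X.min(0),X.max(0))
E
```

```text
a 627 [ 0.45377507 -0.0075942 ] 0.026619142340697097 [ 0.42671966 -0.03373739] [0.48039568 0.01900559]
[[10, 169, 113], [10, 166, 123], [10, 171, 119], [11, 169, 119], [10, 167, 124], [11, 168, 147], [13, 168, 197], [13, 169, 193], [12, 166, 180], [12, 171, 91], [9, 163, 61], [10, 167, 61], [11, 163, 58], [11, 167, 58], [10, 155, 61], [10, 160, 62], [10, 167, 81], [10, 159, 96], [11, 166, 109], [11, 171, 118], [10, 172, 113], [11, 167, 116], [13, 166, 172], [13, 170, 186], [13, 168, 187], [13, 165, 128], [10, 152, 69], [10, 177, 88], [11, 171, 115]]
b 683 [ 0.45367206 -0.00715957] 0.02669395569765867 [ 0.42615084 -0.03331535] [0.48008675 0.0196946 ]
```

Converted, -0.0352 m is -0.704, 0.03 m is 0.6.

```bash
echo '[{"d": [-0.704,-0.02,0.5],"jaw": 0.087},{"d": [-0.704,-0.02,0.5],"jaw": 0.087},{"d": [-0.704,-0.02,0.5],"jaw": 0.087},{"d": [-0.704,-0.02,0.5],"jaw": 0.087},{"d": [-0.704,-0.02,0.5],"jaw": 0.087},{"d": [-0.704,-0.028,0.5],"jaw": 0.087},{"d": [0,0,0.6],"jaw": 0.087},{"d": [0,0,0.6],"jaw": 0.087},{"d": [0,0,0.6],"jaw": 0.087},{"jaw": 0.087},{"jaw": 0.087}]' | python3 -m creep 8; python3 st.py; python3 snap.py e; python3 - <<'E'
import pickle,cv2
s=pickle.load(open("e.pkl","rb"));cv2.imwrite("pics/e.png",s["image"][:,:,::-1])
E
```

```text
t: 5.0
eef_pos: [0.4529, -0.0078, 0.0368]
tcp_rot: [-0.0, 0.708, 0.707, -0.0]
ft_force: [0.9, -0.1, 0.4]
gripper_width: 0.0868
finger_force: 0.0
t 5.0 tcp [ 0.4529 -0.0078  0.0368] grasp [ 0.4529 -0.0078  0.0555] x [ 1.5e-03  1.0e+00 -1.0e-04] z [-1.2e-03 -1.0e-04 -1.0e+00] j [-0.19  0.04  2.11 -0.    0.99 -0.19] w 0.0868 F [ 0.9 -0.1  0.4]
```

View pics/e.png

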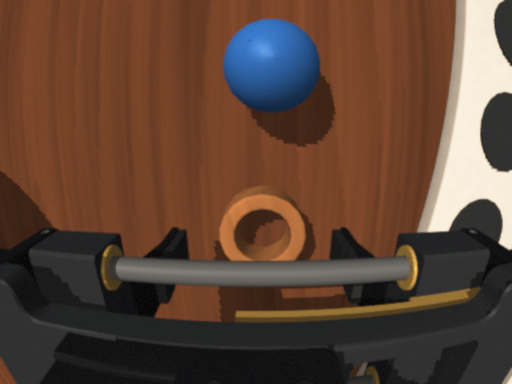

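The ring (262,228) lies centred between the open fingers; descend and close.

Converted, 0.013 m is 0.26, 0.012 m is 0.24.

```bash
echo '[{"d": [0,0.01,0.26],"jaw": 0.087},{"d": [0,0,0.24],"jaw": 0.087},{"d": [0,0,0.14],"jaw": 0.087},{"jaw": 0.087},{"jaw": 0.062},{"jaw": 0.062},{"jaw": 0.062},{"jaw": 0.05},{"jaw": 0.05},{"jaw": 0.05},{"jaw": 0.05},{"jaw": 0.05}]' | python3 -m creep 8; python3 st.py
```

```text
t: 6.25
eef_pos: [0.4541, -0.0064, 0.0048]
tcp_rot: [0.0, 0.707, 0.707, 0.0]
ft_force: [-0.8, -0.4, 2.4]
gripper_width: 0.0568
finger_force: 8.0
t 6.25 tcp [ 0.4541 -0.0064  0.0048] grasp [ 0.4541 -0.0064  0.0235] x [-9.e-04  1.e+00 -0.e+00] z [ 5.e-04 -0.e+00 -1.e+00] j [-0.19  0.1   2.12  0.    0.92 -0.19] w 0.0568 F [-0.8 -0.4  2.4]
```

Converted, -0.03 m is -0.6, 0.0299 m is 0.598.

```bash
echo '[{"d": [0,0,-0.2],"jaw": 0.05},{"d": [0,0,-0.6],"jaw": 0.05},{"d": [0,0,-0.6],"jaw": 0.05},{"d": [0,0,-0.4],"jaw": 0.05},{"d": [0.456,0.598,0],"jaw": 0.05},{"d": [0.456,0.598,0],"jaw": 0.05},{"d": [0.456,0.598,0],"jaw": 0.05},{"d": [0.456,0.598,0],"jaw": 0.05},{"d": [0.456,0.598,0],"jaw": 0.05},{"d": [0.456,0.598,0],"jaw": 0.05},{"d": [0.456,0.598,0],"jaw": 0.05},{"d": [0,0,0.4],"jaw": 0.05},{"d": [0,0,0.4],"jaw": 0.05},{"jaw": 0.05},{"jaw": 0.05}]' | python3 -m creep; python3 st.py;python3 st.py; python3 snap.py f;python3 snap.py f2 top; python3 - <<'E'
from h import *
import pickle
s=pickle.load(open("f.pkl","rb"));cv2.imwrite("pics/f.png",s["image"][:,:,::-1])
for k,f in (("f",1),("f2",0)): print(proj(pickle.load(open(k+".pkl","rb")),[[.6635,.1525,.021]],f))
E
```

```text
t: 7.75
eef_pos: [0.6623, 0.1533, 0.0544]
tcp_rot: [-0.001, 0.707, 0.707, -0.001]
ft_force: [0.5, 0.1, -0.4]
gripper_width: 0.0565
finger_force: 8.0
t 7.75 tcp [0.6623 0.1533 0.0544] grasp [0.6623 0.1533 0.0731] x [-9.e-04  1.e+00 -2.e-04] z [-1.7e-03 -2.0e-04 -1.0e+00] j [0.11 0.5  1.49 0.   1.15 0.11] w 0.0565 F [ 0.5  0.1 -0.4]
t 7.75 tcp [0.6623 0.1533 0.0544] grasp [0.6623 0.1533 0.0731] x [-9.e-04  1.e+00 -2.e-04] z [-1.7e-03 -2.0e-04 -1.0e+00] j [0.11 0.5  1.49 0.   1.15 0.11] w 0.0565 F [ 0.5  0.1 -0.4]
[[261.79557657 225.61938799]]
[[199.79799203 145.60606312]]
```

View pics/f.png

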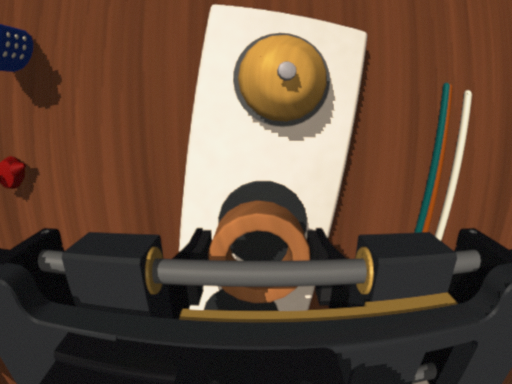

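Ring (259,250) hovers over the mark (centred near column 262). Lower it.

Converted, 0.012 m is 0.24, 0.001 m is 0.02.

```bash
echo '[{"d": [-0.01,0.02,0.24],"jaw": 0.05},{"d": [0,0,0.18],"jaw": 0.05},{"d": [0,0,0.09],"jaw": 0.05},{"jaw": 0.05},{"jaw": 0.05}]' | python3 -m creep; echo '[{"d": [0,0,0.02],"jaw": 0.05},{"d": [0,0,0.02],"jaw": 0.05},{"jaw": 0.05}]' | python3 -m creep
```

```text
t: 8.35
eef_pos: [0.6638, 0.1528, 0.0287]
tcp_rot: [-0.0, 0.707, 0.707, -0.0]
ft_force: [-0.7, 0.6, -0.8]
gripper_width: 0.0565
finger_force: 8.0
t: 8.65
eef_pos: [0.664, 0.1529, 0.0272]
tcp_rot: [0.0, 0.707, 0.707, 0.0]
ft_force: [-0.2, 0.3, -1.1]
gripper_width: 0.057
finger_force: 8.0
```

Converted, 0.0007 m is 0.014.

```bash
echo '[{"d": [0,0,0.014],"jaw": 0.05},{"jaw": 0.05}]' | python3 -m creep; echo '[{"d": [0,0,0.014],"jaw": 0.05},{"jaw": 0.05}]' | python3 -m creep;echo '[{"d": [0,0,0.014],"jaw": 0.05},{"jaw": 0.05}]' | python3 -m creep
```

```text
t: 8.85
eef_pos: [0.664, 0.1529, 0.0264]
tcp_rot: [0.0, 0.707, 0.707, 0.0]
ft_force: [0.1, -1.3, -1.2]
gripper_width: 0.0568
finger_force: 8.0
t: 9.05
eef_pos: [0.664, 0.1529, 0.0258]
tcp_rot: [0.0, 0.707, 0.707, 0.0]
ft_force: [-1.7, 0.3, 1.1]
gripper_width: 0.0566
finger_force: 8.0
t: 9.25
eef_pos: [0.6641, 0.1529, 0.0258]
tcp_rot: [0.0, 0.707, 0.707, 0.0]
ft_force: [-2.9, 0.4, 5.9]
gripper_width: 0.0568
finger_force: 8.0
```

Converted, -0.0409 m is -0.818, -0.0112 m is -0.224.

```bash
echo '[{"jaw": 0.065},{"jaw": 0.085},{"jaw": 0.087},{"jaw": 0.087},{"d": [0,0,-0.4],"jaw": 0.087},{"d": [0,0,-0.6],"jaw": 0.087},{"d": [0,0,-0.8],"jaw": 0.087},{"d": [-0.224,-0.818,0],"jaw": 0.087},{"d": [-0.224,-0.818,0],"jaw": 0.087},{"d": [-0.224,-0.818,0],"jaw": 0.087},{"d": [-0.224,-0.818,0],"jaw": 0.087},{"d": [-0.224,-0.818,0],"jaw": 0.087},{"jaw": 0.087},{"jaw": 0.087}]' | python3 -m creep; python3 st.py; python3 snap.py g; python3 snap.py g2 top; python3 snap.py g3 scene;python3 - <<'E'
from h import *
import pickle
def fit(X):
    A=np.c_[2*X,np.ones(len(X))];s=np.linalg.lstsq(A,(X**2).sum(1),rcond=None)[0];return s[:2].round(4),np.sqrt(s[2]+s[0]**2+s[1]**2).round(4)
for k,f in (("g",1),("g2",0),("g3",0)):
    s=pickle.load(open(k+".pkl","rb"))
    hsv=cv2.cvtColor(s["image"],cv2.COLOR_RGB2HSV).astype(int)
    m=(hsv[...,2]>150)&(hsv[...,1]>120)&(hsv[...,0]<20)
    p=proj(s,[[.664,.153,.046]],f)[0]; sc=s["K"][0,0]/np.linalg.norm(s["eye"]-np.array([.664,.153,.046]))
    b=blob(m,p,.045*sc); q,cc=center(b); print(k,p.round(),b.sum(),fit(plane(s,cc,.046,f)[:,:2]),fit(plane(s,cc,.033,f)[:,:2]))
    b=blob(masks(s)["blue"],proj(s,[[.4595,.097,.025]],f)[0],.05*sc);q,cc=center(b);print("globe",b.sum(),plane(s,[q],.025,f)[0].round(4))
E
```

```text
t: 10.65
eef_pos: [0.4592, 0.0966, 0.1152]
tcp_rot: [0.0, 0.707, 0.707, 0.0]
ft_force: [0.6, 1.0, 0.4]
gripper_width: 0.0866
finger_force: 0.0
t 10.65 tcp [0.4592 0.0966 0.1152] grasp [0.4592 0.0966 0.1339] x [-6.e-04  1.e+00  1.e-04] z [ 1.2e-03  1.0e-04 -1.0e+00] j [ 0.04 -0.05  2.03  0.    1.16  0.04] w 0.0866 F [0.6 1.  0.4]
g [476. 150.] 1054 (array([0.6615, 0.1523]), np.float64(0.0269)) (array([0.6729, 0.1513]), np.float64(0.0284))
globe 2979 [0.4593 0.0968 0.025 ]
g2 [198. 143.] 213 (array([0.6632, 0.152 ]), np.float64(0.0265)) (array([0.6674, 0.1542]), np.float64(0.0268))
globe 2 [nan nan nan]
g3 [249. 285.] 394 (array([0.6644, 0.1538]), np.float64(0.027)) (array([0.6615, 0.1488]), np.float64(0.0275))
globe 529 [0.4593 0.0963 0.025 ]h.py:36: RuntimeWarning: invalid value encountered in divide
  M=cv2.moments(c); return np.array([M["m10"],M["m01"]])/M["m00"], c[:,0,:]
```

Converted, 0.035 m is 0.7, 0.03 m is 0.6.

```bash
echo '[{"d": [0,0,0.7],"jaw": 0.087},{"d": [0,0,0.6],"jaw": 0.087},{"d": [0,0,0.5],"jaw": 0.087},{"d": [0,0,0.26],"jaw": 0.087},{"d": [0,0,0.11],"jaw": 0.087},{"jaw": 0.087},{"jaw": 0.065},{"jaw": 0.06},{"jaw": 0.06},{"jaw": 0.058},{"jaw": 0.05},{"jaw": 0.05},{"jaw": 0.05},{"jaw": 0.05}]' | python3 -m creep 10; python3 st.py
```

```text
t: 12.2
eef_pos: [0.4599, 0.0967, 0.0067]
tcp_rot: [0.0, 0.707, 0.707, 0.0]
ft_force: [0.1, 1.0, 2.1]
gripper_width: 0.0547
finger_force: 10.0
t 12.2 tcp [0.4599 0.0967 0.0067] grasp [0.4599 0.0967 0.0254] x [-0.001  1.     0.   ] z [ 6.e-04  0.e+00 -1.e+00] j [ 0.04  0.14  2.08 -0.    0.93  0.04] w 0.0547 F [0.1 1.  2.1]
```

Converted, 0.0408 m is 0.816, -0.03 m is -0.6.

```bash
echo '[{"d": [0,0,-0.1],"jaw": 0.05},{"d": [0,0,-0.4],"jaw": 0.05},{"d": [0,0,-0.6],"jaw": 0.05},{"d": [0,0,-0.6],"jaw": 0.05},{"d": [0,0,-0.4],"jaw": 0.05},{"d": [0.22,0.816,0],"jaw": 0.05},{"d": [0.224,0.816,0],"jaw": 0.05},{"d": [0.224,0.816,0],"jaw": 0.05},{"d": [0.224,0.816,0],"jaw": 0.05},{"d": [0.224,0.816,0],"jaw": 0.05},{"d": [0,0,0.4],"jaw": 0.05},{"jaw": 0.05},{"jaw": 0.05}]' | python3 -m creep; python3 st.py; python3 snap.py i; python3 - <<'E'
from h import *
import pickle
s=pickle.load(open("i.pkl","rb"));cv2.imwrite("pics/i.png",s["image"][:,:,::-1])
b=blob(masks(s)["blue"],proj(s,[[.664,.153,.11]],1)[0],80);q,cc=center(b);print(b.sum(),q,proj(s,[[.664,.153,.11]],1))
E
```

```text
t: 13.5
eef_pos: [0.6615, 0.1525, 0.0898]
tcp_rot: [-0.001, 0.707, 0.707, -0.002]
ft_force: [-0.3, -0.2, -1.7]
gripper_width: 0.0548
finger_force: 10.0
t 13.5 tcp [0.6615 0.1525 0.0898] grasp [0.6616 0.1525 0.1085] x [-1.1e-03  1.0e+00 -5.0e-04] z [-4.4e-03 -5.0e-04 -1.0e+00] j [ 0.11  0.46  1.48 -0.    1.21  0.11] w 0.0548 F [-0.3 -0.2 -1.7]
4341 [258.74629344 237.63618392] [[264.75032527 259.37797778]]
```

View pics/i.png

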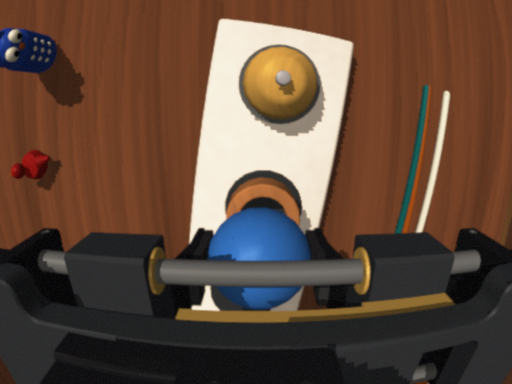

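The globe is held upright over the ring (ring seen at 263,195). Lower to just above, then check.

Converted, 0.014 m is 0.28, 0.012 m is 0.24.

```bash
echo '[{"d": [0,0,0.28],"jaw": 0.05},{"d": [0,0,0.24],"jaw": 0.05},{"d": [0,0,0.14],"jaw": 0.05},{"d": [0,0,0.06],"jaw": 0.05},{"jaw": 0.05},{"jaw": 0.05}]' | python3 -m creep; python3 st.py
```

```text
t: 14.15
eef_pos: [0.6637, 0.1527, 0.0557]
tcp_rot: [0.0, 0.707, 0.707, 0.0]
ft_force: [0.9, 0.2, -1.3]
gripper_width: 0.0545
finger_force: 10.0
t 14.15 tcp [0.6637 0.1527 0.0557] grasp [0.6637 0.1527 0.0744] x [-1.e-03  1.e+00  1.e-04] z [ 4.e-04  1.e-04 -1.e+00] j [0.11 0.5  1.49 0.   1.15 0.11] w 0.0545 F [ 0.9  0.2 -1.3]
```

Converted, 0.0025 m is 0.05, 0.0015 m is 0.03.

```bash
echo '[{"d": [0,0,0.05],"jaw": 0.05},{"d": [0,0,0.03],"jaw": 0.05},{"d": [0,0,0.02],"jaw": 0.05},{"jaw": 0.05}]' | python3 -m creep | egrep 'pos|force'; echo '[{"d": [0,0,0.02],"jaw": 0.05},{"jaw": 0.05}]' | python3 -m creep| egrep 'pos|force';echo '[{"d": [0,0,0.016],"jaw": 0.05},{"jaw": 0.05}]' | python3 -m creep| egrep 'pos|force'
```

```text
eef_pos: [0.6634, 0.1527, 0.0503]
ft_force: [0.1, -0.1, -0.9]
finger_force: 10.0
eef_pos: [0.6635, 0.1527, 0.0494]
ft_force: [0.1, -0.5, -1.9]
finger_force: 10.0
eef_pos: [0.6636, 0.1526, 0.049]
ft_force: [-0.3, -0.6, 1.1]
finger_force: 10.0
```

Converted, 0.0006 m is 0.012.

```bash
echo '[{"d": [0,0,0.012],"jaw": 0.05},{"jaw": 0.05},{"jaw": 0.05}]' | python3 -m creep| egrep 'pos|force'
```

```text
eef_pos: [0.6637, 0.1525, 0.0486]
ft_force: [-1.4, -3.6, 4.7]
finger_force: 10.0
```

Converted, -0.04 m is -0.8, -0.03 m is -0.6.

```bash
echo '[{"jaw": 0.06},{"jaw": 0.07},{"jaw": 0.087},{"jaw": 0.087},{"d": [0,0,-0.2],"jaw": 0.087},{"d": [0,0,-0.6],"jaw": 0.087},{"d": [0,0,-0.8],"jaw": 0.087},{"d": [0,0,-0.8],"jaw": 0.087},{"jaw": 0.087}]' | python3 -m creep; python3 snap.py j1; echo '[{"d": [-0.854,-0.356,-0.08],"jaw": 0.087},{"d": [-0.854,-0.356,-0.08],"jaw": 0.087},{"d": [-0.854,-0.356,-0.08],"jaw": 0.087},{"d": [-0.854,-0.356,-0.08],"jaw": 0.087},{"d": [-0.854,-0.356,-0.08],"jaw": 0.087},{"d": [-0.854,-0.356,-0.08],"jaw": 0.087},{"d": [-0.854,-0.356,-0.08],"jaw": 0.087},{"d": [-0.854,-0.356,-0.08],"jaw": 0.087},{"d": [-0.854,-0.356,-0.08],"jaw": 0.087},{"d": [-0.854,-0.356,-0.08],"jaw": 0.087},{"d": [-0.854,-0.356,-0.08],"jaw": 0.087},{"d": [-0.854,-0.356,-0.08],"jaw": 0.087},{"jaw": 0.087},{"jaw": 0.087}]' | python3 -m creep; python3 st.py; python3 snap.py j2;python3 snap.py j3 top;python3 snap.py j4 scene; python3 - <<'E'
import pickle,cv2,numpy as np
I=[pickle.load(open(k+".pkl","rb"))["image"][:,:,::-1] for k in ("j1","j2","j3","j4")]
p=np.vstack([np.hstack([I[0][:300,56:456],I[1][:300,56:456]]),np.hstack([cv2.resize(I[2][100:250,100:300],(400,300)),cv2.resize(I[3][190:340,180:380],(400,300))])])
cv2.imwrite("pics/j.png",p)
E
```

```text
t: 16.15
eef_pos: [0.668, 0.1534, 0.1774]
tcp_rot: [0.004, 0.707, 0.707, 0.005]
ft_force: [1.4, -0.4, 1.0]
gripper_width: 0.0872
finger_force: 0.0
t: 17.6
eef_pos: [0.4495, -0.3603, 0.2152]
tcp_rot: [-0.001, 0.708, 0.707, 0.0]
ft_force: [-1.0, 1.1, 0.9]
gripper_width: 0.0868
finger_force: 0.0
t 17.6 tcp [ 0.4495 -0.3603  0.2152] grasp [ 0.4495 -0.3604  0.2339] x [0.0017 1.     0.0015] z [-8.0e-04  1.5e-03 -1.0e+00] j [-0.81  0.11  1.66  0.    1.37 -0.81] w 0.0868 F [-1.   1.1  0.9]
```

View pics/j.png

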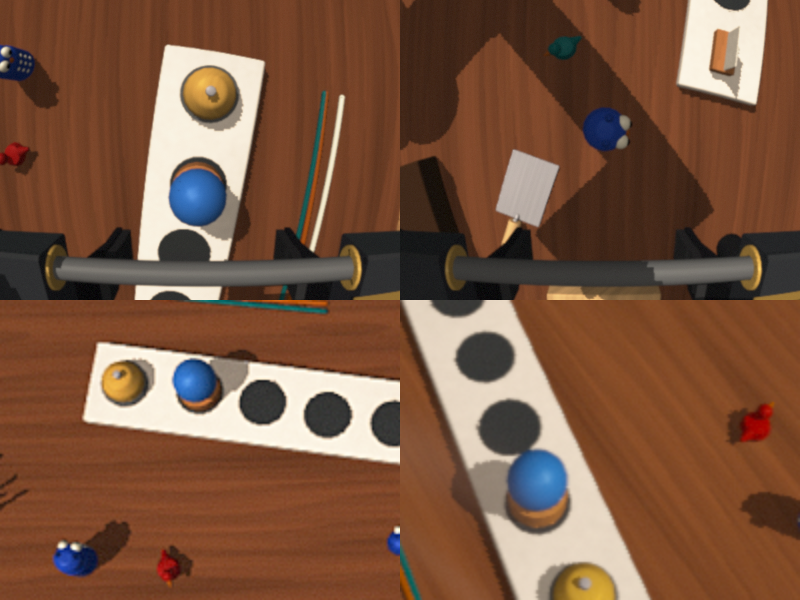

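The globe sits in the ring (top left 197,197; bottom views agree). The large owl shows at (606,130) in the upper right, eyes toward +x.

```bash
cat > owl.py <<'E'
from h import *
import pickle,sys
from scipy.optimize import least_squares
# fit a body of revolution (silhouette outline) to blue+eye masks in all given views
D=dict(small=(.032,.056,.005,.033),middle=(.040,.076,.006,.045),large=(.048,.096,.008,.057))
def model(P,o):
    d,h,a,b=D[o];r=d/2;th=np.linspace(0,2*np.pi,40)
    prof=[(r*.85,0),(r,a),(r,b)]+[(r*np.cos(t),b+(h*.93-b)*np.sin(t)) for t in (.4,.8,1.2)]
    return np.vstack([np.c_[P[0]+q*np.cos(th),P[1]+q*np.sin(th),np.full(40,P[2]+z)] for q,z in prof])
def measure(o,P0,views,z0=0.):
    P=[]; obs=[]
    for k,f in views:
        s=pickle.load(open(k+".pkl","rb")); m=masks(s)["blue"]
        c=proj(s,[[P0[0],P0[1],z0+.03]],f)[0]; sc=s["K"][0,0]/np.linalg.norm(s["eye"]-np.array([*P0,z0+.03]))
        hsv=cv2.cvtColor(s["image"],cv2.COLOR_RGB2HSV).astype(int); eye=(hsv[...,1]<70)&(hsv[...,2]>110) if z0==0 else m
        b=blob(m|eye,c,.06*sc); q,cc=center(b); obs.append((s,f,b,cc)); 
    def outl(s,f,x):
        H=cv2.convexHull(proj(s,model([x[0],x[1],z0],o),f).astype(np.float32)); return H
    def cost(x):
        e=[]
        for s,f,b,cc in obs:
            H=outl(s,f,x); e+=[cv2.pointPolygonTest(H,(float(p[0]),float(p[1])),True) for p in cc]
        return np.array(e)-.3
    r=least_squares(cost,P0,loss="soft_l1",f_scale=1.,diff_step=1e-3)
    return r.x,[o_[2].sum() for o_ in obs],np.sqrt(np.mean(r.fun**2))
if __name__=="__main__":
    for o,P0,v in [("large",(.45,-.298),[("j2",1)]),("large",(.45,-.298),[("top",0),("sc",0)]),("small",(.455,-.105),[("a",1)]),("small",(.455,-.105),[("b",1)]),("small",(.455,-.105),[("top",0),("sc",0)]),("middle",(.44,.308),[("d",1)]),("middle",(.44,.308),[("top",0),("sc",0)])]:
        x,n,e=measure(o,P0,v);print(o,v,x.round(4),n,round(e,2))
E
python3 owl.py
```

```text
large [('j2', 1)] [ 0.4497 -0.2992] [np.uint64(1484)] 2.77
large [('top', 0), ('sc', 0)] [ 0.4499 -0.3015] [np.uint64(16), np.uint64(550)] 3.89
small [('a', 1)] [ 0.4575 -0.1053] [np.uint64(407)] 1.26
small [('b', 1)] [ 0.4574 -0.1063] [np.uint64(470)] 1.06
small [('top', 0), ('sc', 0)] [ 0.4572 -0.1064] [np.uint64(139), np.uint64(224)] 1.15
middle [('d', 1)] [0.4431 0.307 ] [np.uint64(681)] 1.33
middle [('top', 0), ('sc', 0)] [0.4414 0.3078] [np.uint64(279), np.uint64(494)] 1.52
```

Converted, 0.0308 m is 0.616, 0.0305 m is 0.61.

```bash
echo '[{"d": [0.61,0.01,0],"jaw": 0.087},{"d": [0.616,0,0],"jaw": 0.087},{"d": [0,0,0.6],"jaw": 0.087},{"d": [0,0,0.6],"jaw": 0.087},{"d": [0,0,0.6],"jaw": 0.087},{"jaw": 0.087},{"jaw": 0.087}]' | python3 -m creep 15; python3 st.py; python3 snap.py k; python3 - <<'E'
import pickle,cv2
s=pickle.load(open("k.pkl","rb"));cv2.imwrite("pics/k.png",s["image"][:,:,::-1])
E
```

```text
t: 18.45
eef_pos: [0.451, -0.2974, 0.1261]
tcp_rot: [-0.001, 0.706, 0.708, 0.0]
ft_force: [-0.3, 0.2, 0.5]
gripper_width: 0.0873
finger_force: 0.0
t 18.45 tcp [ 0.451  -0.2974  0.1261] grasp [ 0.4511 -0.2974  0.1448] x [-0.0027  1.      0.0011] z [-0.001   0.0011 -1.    ] j [-0.73  0.11  1.84  0.    1.19 -0.73] w 0.0873 F [-0.3  0.2  0.5]
```

View pics/k.png

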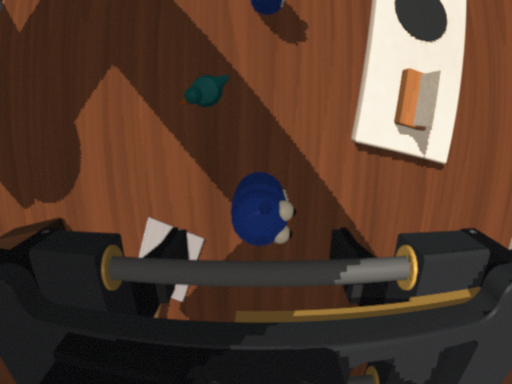

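```bash
python3 - <<'E'
from owl import *
s=pickle.load(open("k.pkl","rb"));m=masks(s)["blue"]
b=blob(m,(262,208),50);ys,xs=np.nonzero(b);print(b.sum(),xs.min(),xs.max(),ys.min(),ys.max())
for P in ((.45,-.2985),(.45,-.296),(.45,-.301)):
    q=proj(s,model([*P,0],"large"),1);print(P,q.min(0).round(1),q.max(0).round(1))
s=pickle.load(open("j2.pkl","rb"));m=masks(s)["blue"]
b=blob(m,proj(s,[[.45,-.2985,.04]],1)[0],40);ys,xs=np.nonzero(b);print(b.sum(),xs.min(),xs.max(),ys.min(),ys.max())
q=proj(s,model([.45,-.2985,0],"large"),1);print(q.min(0).round(1),q.max(0).round(1))
E
```

```text
3040 232 286 172 245
(0.45, -0.2985) [229.3 170.5] [287.9 241.4]
(0.45, -0.296) [229.3 167.9] [288.  238.5]
(0.45, -0.301) [229.4 173.1] [287.8 244.2]
1303 239 281 108 150
[237.7 105.9] [282.5 150.3]
```

Converted, 0.025 m is 0.5, -0.0008 m is -0.016.

```bash
echo '[{"d": [-0.032,-0.016,0.5],"jaw": 0.087},{"d": [0,0,0.5],"jaw": 0.087},{"d": [0,0,0.5],"jaw": 0.087},{"d": [0,0,0.28],"jaw": 0.087},{"d": [0,0,0.06],"jaw": 0.087},{"jaw": 0.087},{"jaw": 0.06},{"jaw": 0.055},{"jaw": 0.052},{"jaw": 0.05},{"jaw": 0.04},{"jaw": 0.04},{"jaw": 0.04},{"jaw": 0.04}]' | python3 -m creep 15; python3 st.py
```

```text
t: 19.9
eef_pos: [0.4505, -0.3004, 0.0343]
tcp_rot: [0.0, 0.707, 0.707, 0.0]
ft_force: [3.0, 1.7, 0.7]
gripper_width: 0.0472
finger_force: 15.0
t 19.9 tcp [ 0.4505 -0.3004  0.0343] grasp [ 0.4505 -0.3004  0.053 ] x [-1.e-03  1.e+00 -4.e-04] z [ 9.e-04 -4.e-04 -1.e+00] j [-0.73  0.24  1.89  0.    1.01 -0.74] w 0.0472 F [3.  1.7 0.7]
```

Careful with the scale: shifts go in shares of 50 mm and turns go in shares of pi/2 rad. That gives: 0.041 m is 0.82, 0.04 m is 0.8.

```bash
echo '[{"d": [0,0,-0.1],"jaw": 0.04},{"d": [0,0,-0.6],"jaw": 0.04},{"d": [0,0,-0.6],"jaw": 0.04},{"d": [0,0,-0.6],"jaw": 0.04},{"d": [0,0,-0.5],"jaw": 0.04},{"d": [0.4,0.216,0],"jaw": 0.04},{"d": [0.82,0.436,0],"jaw": 0.04},{"d": [0.82,0.436,0],"jaw": 0.04},{"d": [0.82,0.436,0],"jaw": 0.04},{"d": [0.82,0.436,0],"jaw": 0.04},{"d": [0.82,0.436,0],"jaw": 0.04},{"d": [0.82,0.436,0],"jaw": 0.04},{"d": [0.82,0.436,0],"jaw": 0.04},{"d": [0.82,0.436,0],"jaw": 0.04},{"d": [0.42,0.216,0],"jaw": 0.04},{"d": [0,0,0.8],"jaw": 0.04},{"d": [0,0,0.6],"jaw": 0.04},{"jaw": 0.04},{"jaw": 0.04},{"jaw": 0.04}]' | python3 -m creep; python3 st.py; python3 snap.py l; python3 - <<'E'
import pickle,cv2
s=pickle.load(open("l.pkl","rb"));cv2.imwrite("pics/l.png",s["image"][:,:,::-1])
E
```

```text
t: 21.9
eef_pos: [0.647, 0.0686, 0.0863]
tcp_rot: [0.001, 0.707, 0.707, 0.001]
ft_force: [0.2, 0.5, -2.3]
gripper_width: 0.0476
finger_force: 15.0
t 21.9 tcp [0.647  0.0686 0.0863] grasp [0.647  0.0686 0.105 ] x [-6.e-04  1.e+00 -1.e-04] z [ 2.9e-03 -1.0e-04 -1.0e+00] j [-0.02  0.4   1.57 -0.    1.17 -0.02] w 0.0476 F [ 0.2  0.5 -2.3]
```

View pics/l.png

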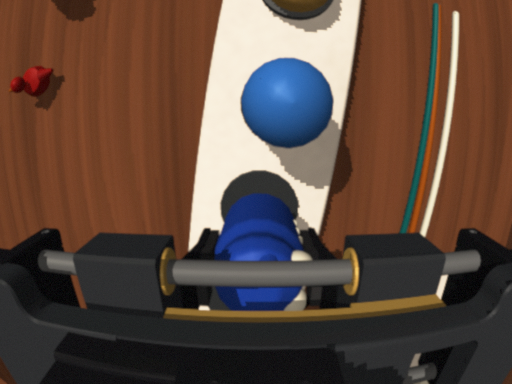

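The large owl is held upright over mark2 (disc seen at 260,200). Lower it.

Converted, 0.012 m is 0.24, 0.009 m is 0.18.

```bash
echo '[{"d": [0.006,0,0.24],"jaw": 0.04},{"d": [0,0,0.18],"jaw": 0.04},{"d": [0,0,0.1],"jaw": 0.04},{"d": [0,0,0.04],"jaw": 0.04},{"jaw": 0.04},{"jaw": 0.04}]' | python3 -m creep|egrep 'pos|ft'; echo '[{"d": [0,0,0.02],"jaw": 0.04},{"jaw": 0.04}]' | python3 -m creep|egrep 'pos|ft'
```

```text
eef_pos: [0.6459, 0.0693, 0.0561]
ft_force: [-0.4, 0.5, -2.7]
eef_pos: [0.6461, 0.0693, 0.0554]
ft_force: [0.7, -0.1, -2.2]
```

Converted, 0.0007 m is 0.014.

```bash
echo '[{"d": [0,0,0.014],"jaw": 0.04},{"jaw": 0.04}]' | python3 -m creep|egrep 'pos|ft'; echo '[{"d": [0,0,0.012],"jaw": 0.04},{"jaw": 0.04}]' | python3 -m creep|egrep 'pos|ft'
```

```text
eef_pos: [0.6462, 0.0693, 0.0553]
ft_force: [-1.5, -0.9, 3.2]
eef_pos: [0.6462, 0.0693, 0.0552]
ft_force: [-2.0, -0.2, 7.5]
```

Converted, -0.04 m is -0.8, -0.034 m is -0.68.

```bash
echo '[{"d": [0,0,-0.012],"jaw": 0.04},{"jaw": 0.052},{"jaw": 0.06},{"jaw": 0.087},{"jaw": 0.087},{"d": [0,0,-0.2],"jaw": 0.087},{"d": [0,0,-0.6],"jaw": 0.087},{"d": [0,0,-0.8],"jaw": 0.087},{"d": [0,0,-0.8],"jaw": 0.087},{"d": [0.634,-0.68,0],"jaw": 0.087},{"d": [0.634,-0.68,0],"jaw": 0.087},{"d": [0.634,-0.68,0],"jaw": 0.087},{"d": [0.634,-0.68,0],"jaw": 0.087},{"d": [0.634,-0.68,0],"jaw": 0.087},{"d": [0.634,-0.68,0],"jaw": 0.087},{"d": [0,0,0.4],"jaw": 0.087},{"jaw": 0.087},{"jaw": 0.087}]' | python3 -m creep 12; python3 st.py; python3 snap.py m;python3 snap.py m2 top;python3 snap.py m3 scene; python3 - <<'E'
import pickle,cv2,numpy as np
from owl import *
I=[pickle.load(open(k+".pkl","rb"))["image"][:,:,::-1] for k in ("m","m2","m3")]
p=np.hstack([I[0][:300,56:456],np.vstack([cv2.resize(I[1][110:185,160:360],(400,150)),cv2.resize(I[2][210:310,180:380],(300,150),interpolation=3)[:,:, :] if 0 else cv2.resize(I[2][200:300,150:416],(400,150))])])
cv2.imwrite("pics/m.png",p)
print(measure("middle",(.4425,.307),[("m",1)]))
s=pickle.load(open("m.pkl","rb"));b=blob(masks(s)["blue"],proj(s,[[.4425,.307,.04]],1)[0],60);ys,xs=np.nonzero(b);print(b.sum(),xs.min(),xs.max(),ys.min(),ys.max())
q=proj(s,model([.4425,.307,0],"middle"),1);print(q.min(0).round(1),q.max(0).round(1))
E
```

```text
t: 24.95
eef_pos: [0.4416, 0.2591, 0.1548]
tcp_rot: [0.0, 0.707, 0.708, -0.0]
ft_force: [0.1, 1.0, 0.0]
gripper_width: 0.0872
finger_force: 0.0
t 24.95 tcp [0.4416 0.2591 0.1548] grasp [0.4416 0.2591 0.1735] x [-1.1e-03  1.0e+00 -3.0e-04] z [-0.e+00 -3.e-04 -1.e+00] j [ 0.38  0.01  1.89 -0.    1.24  0.38] w 0.0872 F [0.1 1.  0. ]
(array([0.44361426, 0.30632077]), [np.uint64(1524)], np.float64(1.5275041190221645))
1268 240 280 124 166
[238.9 122.4] [282.6 166.7]
```

View pics/m.png

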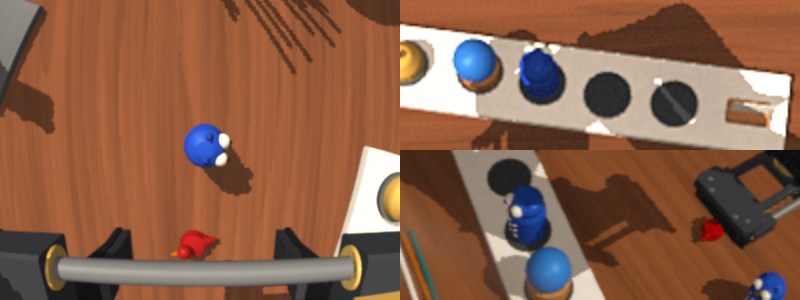

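The middle owl (205,147 in the left panel) is as measured, and the large owl stands upright on mark2 beside the globe. Grasp the middle one.

Converted, 0.035 m is 0.7, 0.025 m is 0.5.

```bash
echo '[{"d": [0.48,0.016,0],"jaw": 0.087},{"d": [0.476,0,0],"jaw": 0.087},{"d": [0,0,0.7],"jaw": 0.087},{"d": [0,0,0.7],"jaw": 0.087},{"d": [0,0,0.7],"jaw": 0.087},{"d": [0,0,0.5],"jaw": 0.087},{"d": [0,0,0.18],"jaw": 0.087},{"jaw": 0.087},{"jaw": 0.06},{"jaw": 0.05},{"jaw": 0.045},{"jaw": 0.042},{"jaw": 0.032},{"jaw": 0.032},{"jaw": 0.032},{"jaw": 0.032}]' | python3 -m creep 12; python3 st.py
```

```text
t: 26.7
eef_pos: [0.4424, 0.3071, 0.0155]
tcp_rot: [0.0, 0.707, 0.707, 0.0]
ft_force: [0.9, -0.5, 0.3]
gripper_width: 0.0396
finger_force: 12.0
t 26.7 tcp [0.4424 0.3071 0.0155] grasp [0.4424 0.3071 0.0342] x [-1.e-03  1.e+00  1.e-04] z [ 3.e-04  1.e-04 -1.e+00] j [ 0.46  0.27  1.9  -0.    0.98  0.46] w 0.0396 F [ 0.9 -0.5  0.3]
```

Converted, -0.042 m is -0.84, -0.0384 m is -0.768.

```bash
echo '[{"d": [0,0,-0.1],"jaw": 0.032},{"d": [0,0,-0.6],"jaw": 0.032},{"d": [0,0,-0.7],"jaw": 0.032},{"d": [0,0,-0.7],"jaw": 0.032},{"d": [0,0,-0.5],"jaw": 0.032},{"d": [-0.768,0,0],"jaw": 0.032},{"d": [-0.84,0,0],"jaw": 0.032},{"d": [-0.84,0,0],"jaw": 0.032},{"d": [-0.84,0,0],"jaw": 0.032},{"d": [-0.84,0,0],"jaw": 0.032},{"d": [-0.84,0,0],"jaw": 0.032},{"d": [-0.84,0.4,0],"jaw": 0.032},{"d": [-0.66,0.7,0],"jaw": 0.032},{"d": [0,0.84,0],"jaw": 0.032},{"d": [0,0.84,0],"jaw": 0.032},{"d": [0,0.7,0],"jaw": 0.032},{"d": [0,0.22,0],"jaw": 0.032},{"d": [0,0,0.6],"jaw": 0.032},{"jaw": 0.032},{"jaw": 0.032}]' | python3 -m creep; python3 st.py; python3 snap.py n; python3 - <<'E'
import pickle,cv2
s=pickle.load(open("n.pkl","rb"));cv2.imwrite("pics/n.png",s["image"][:,:,::-1])
E
```

```text
t: 28.7
eef_pos: [0.6262, -0.0159, 0.1143]
tcp_rot: [-0.001, 0.707, 0.707, -0.001]
ft_force: [0.6, 0.0, -1.4]
gripper_width: 0.0394
finger_force: 12.0
t 28.7 tcp [ 0.6262 -0.0159  0.1143] grasp [ 0.6262 -0.0159  0.133 ] x [-1.1e-03  1.0e+00  6.0e-04] z [-3.5e-03  6.0e-04 -1.0e+00] j [-0.15  0.32  1.62  0.    1.21 -0.15] w 0.0394 F [ 0.6  0.  -1.4]
```

View pics/n.png

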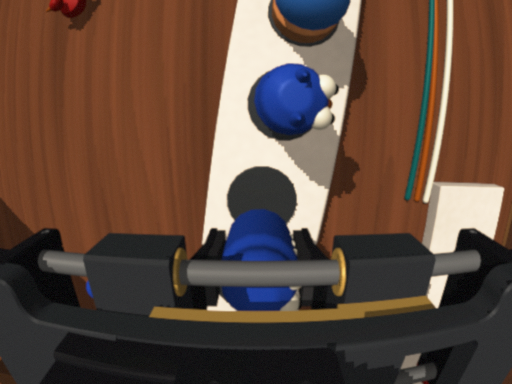

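The middle owl hangs over mark3 (disc 262,195), clear of the large owl (290,100).

Converted, 0.025 m is 0.5, 0.014 m is 0.28.

```bash
echo '[{"d": [0,0,0.5],"jaw": 0.032},{"d": [0,0,0.5],"jaw": 0.032},{"d": [0,0,0.28],"jaw": 0.032},{"d": [0,0,0.16],"jaw": 0.032},{"d": [0,0,0.06],"jaw": 0.032},{"jaw": 0.032},{"jaw": 0.032}]' | python3 -m creep|egrep 'pos|ft'; echo '[{"d": [0,0,0.02],"jaw": 0.032},{"jaw": 0.032}]' | python3 -m creep|egrep 'pos|ft'; echo '[{"d": [0,0,0.012],"jaw": 0.032},{"jaw": 0.032}]' | python3 -m creep|egrep 'pos|ft'
```

```text
eef_pos: [0.6285, -0.0163, 0.0416]
ft_force: [-0.6, -0.2, -1.3]
eef_pos: [0.628, -0.0162, 0.04]
ft_force: [0.3, 0.3, -1.8]
eef_pos: [0.6276, -0.0161, 0.0388]
ft_force: [-0.6, -0.8, -1.2]
```

Converted, 0.001 m is 0.02.

```bash
echo '[{"d": [0,0,0.02],"jaw": 0.032},{"jaw": 0.032}]' | python3 -m creep|egrep 'pos|ft'; echo '[{"d": [0,0,0.014],"jaw": 0.032},{"jaw": 0.032}]' | python3 -m creep|egrep 'pos|ft'; echo '[{"d": [0,0,0.012],"jaw": 0.032},{"jaw": 0.032}]' | python3 -m creep|egrep 'pos|ft'
```

```text
eef_pos: [0.6274, -0.0161, 0.0376]
ft_force: [0.5, -0.2, -0.0]
eef_pos: [0.6275, -0.0162, 0.0369]
ft_force: [-0.1, -0.6, -1.6]
eef_pos: [0.6276, -0.0162, 0.0365]
ft_force: [-0.7, -0.4, -0.9]
```

```bash
echo '[{"d": [0,0,0.012],"jaw": 0.032},{"jaw": 0.032}]' | python3 -m creep|egrep 'pos|ft'; echo '[{"d": [0,0,0.008],"jaw": 0.032},{"jaw": 0.032}]' | python3 -m creep|egrep 'pos|ft'
```

```text
eef_pos: [0.6276, -0.0162, 0.0364]
ft_force: [-2.3, 1.1, 3.8]
eef_pos: [0.6277, -0.0162, 0.0364]
ft_force: [-4.3, 0.5, 7.4]
```

Converted, -0.0428 m is -0.856, -0.0223 m is -0.446.

```bash
echo '[{"d": [0,0,-0.01],"jaw": 0.032},{"jaw": 0.044},{"jaw": 0.052},{"jaw": 0.07},{"jaw": 0.07},{"d": [0,0,-0.2],"jaw": 0.07},{"d": [0,0,-0.6],"jaw": 0.07},{"d": [0,0,-0.8],"jaw": 0.07},{"d": [0,0,-0.6],"jaw": 0.07},{"d": [-0.446,-0.856,0],"jaw": 0.07},{"d": [-0.446,-0.856,0],"jaw": 0.07},{"d": [-0.446,-0.856,0],"jaw": 0.07},{"d": [-0.446,-0.856,0],"jaw": 0.07},{"d": [0,0,0.2],"jaw": 0.07},{"jaw": 0.07},{"jaw": 0.07}]' | python3 -m creep 10; python3 st.py; python3 snap.py o; python3 snap.py o2 top; python3 snap.py o3 scene; python3 - <<'E'
from owl import *
print(measure("small",(.457,-.1055),[("o",1)]))
s=pickle.load(open("o.pkl","rb"));b=blob(masks(s)["blue"],proj(s,[[.457,-.1055,.025]],1)[0],50);ys,xs=np.nonzero(b);print(b.sum(),xs.min(),xs.max(),ys.min(),ys.max())
q=proj(s,model([.457,-.1055,0],"small"),1);print(q.min(0).round(1),q.max(0).round(1))
cv2.imwrite("pics/o.png",s["image"][:,:,::-1])
E
```

```text
t: 32.45
eef_pos: [0.4574, -0.1055, 0.1367]
tcp_rot: [0.001, 0.707, 0.707, 0.0]
ft_force: [0.1, 1.2, -0.1]
gripper_width: 0.0699
finger_force: 0.0
t 32.45 tcp [ 0.4574 -0.1055  0.1367] grasp [ 0.4574 -0.1055  0.1554] x [-1.1e-03  1.0e+00 -2.0e-04] z [ 1.3e-03 -2.0e-04 -1.0e+00] j [-0.4  -0.08  2.01  0.    1.21 -0.4 ] w 0.0699 F [ 0.1  1.2 -0.1]
(array([ 0.45745406, -0.10615023]), [np.uint64(1110)], np.float64(1.427999551607721))
940 243 274 176 215
[241.9 174.6] [276.4 215.1]
```

View pics/o.png

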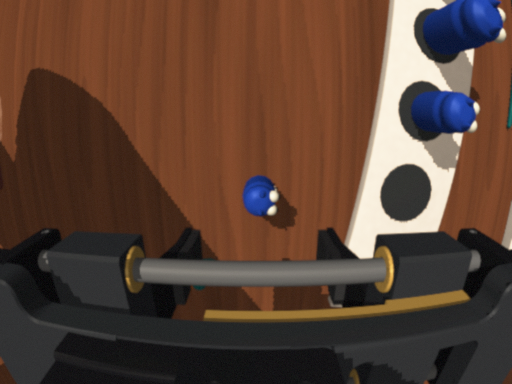

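The small owl (260,195) is centred between the fingers and both other owls stand on their marks. Descend and grasp.

```bash
echo '[{"d": [-0.008,0,0.7],"jaw": 0.07},{"d": [0,0,0.7],"jaw": 0.07},{"d": [0,0,0.6],"jaw": 0.07},{"d": [0,0,0.4],"jaw": 0.07},{"d": [0,0,0.18],"jaw": 0.07},{"d": [0,0,0.04],"jaw": 0.07},{"jaw": 0.07},{"jaw": 0.05},{"jaw": 0.042},{"jaw": 0.036},{"jaw": 0.034},{"jaw": 0.025},{"jaw": 0.025},{"jaw": 0.025},{"jaw": 0.025}]' | python3 -m creep 8; python3 st.py
```

```text
t: 34.1
eef_pos: [0.4567, -0.106, 0.0051]
tcp_rot: [0.0, 0.707, 0.707, 0.0]
ft_force: [-0.1, -0.1, 1.3]
gripper_width: 0.0314
finger_force: 8.0
t 34.1 tcp [ 0.4567 -0.106   0.0051] grasp [ 0.4567 -0.106   0.0238] x [-9.e-04  1.e+00 -1.e-04] z [ 4.e-04 -1.e-04 -1.e+00] j [-0.4   0.14  2.08  0.    0.93 -0.4 ] w 0.0314 F [-0.1 -0.1  1.3]
```

Converted, 0.04 m is 0.8, -0.03 m is -0.6.

```bash
echo '[{"d": [0,0,-0.1],"jaw": 0.025},{"d": [0,0,-0.6],"jaw": 0.025},{"d": [0,0,-0.7],"jaw": 0.025},{"d": [0,0,-0.5],"jaw": 0.025},{"d": [0,0.6,0],"jaw": 0.025},{"d": [0.02,0.8,0],"jaw": 0.025},{"d": [0.02,0.8,0],"jaw": 0.025},{"d": [0,0.72,0],"jaw": 0.025},{"d": [0,0.216,0],"jaw": 0.025},{"d": [0,0,0.6],"jaw": 0.025},{"d": [0,0,0.5],"jaw": 0.025},{"d": [0,0,0.2],"jaw": 0.025},{"d": [0,0,0.11],"jaw": 0.025},{"jaw": 0.025},{"jaw": 0.025}]' | python3 -m creep|egrep 'pos|ft';  echo '[{"jaw": 0.025},{"jaw": 0.025}]' | python3 -m creep|egrep 'pos|ft'
```

```text
eef_pos: [0.614, -0.1041, 0.0309]
ft_force: [-0.5, -0.2, -0.4]
eef_pos: [0.614, -0.104, 0.0307]
ft_force: [-0.2, 0.0, -1.0]
```

Converted, 0.002 m is 0.04, 0.0015 m is 0.03.

```bash
echo '[{"d": [0,-0.008,0.04],"jaw": 0.025},{"d": [0,0,0.03],"jaw": 0.025},{"jaw": 0.025}]' | python3 -m creep|egrep 'pos|ft'; echo '[{"d": [0,0,0.014],"jaw": 0.025},{"jaw": 0.025}]' | python3 -m creep|egrep 'pos|ft';echo '[{"d": [0,0,0.012],"jaw": 0.025},{"jaw": 0.025}]' | python3 -m creep|egrep 'pos|ft'
```

```text
eef_pos: [0.613, -0.1038, 0.0261]
ft_force: [0.3, 0.1, 1.2]
eef_pos: [0.613, -0.1038, 0.0261]
ft_force: [-2.4, 1.2, 5.7]
eef_pos: [0.613, -0.1038, 0.026]
ft_force: [-4.2, 0.6, 10.1]
```

Seated on the mark. Release, lift, back off to −y and look.

Converted, -0.045 m is -0.9, -0.04 m is -0.8.

```bash
echo '[{"d": [0,0,-0.016],"jaw": 0.025},{"jaw": 0.036},{"jaw": 0.044},{"jaw": 0.07},{"jaw": 0.07},{"d": [0,0,-0.2],"jaw": 0.07},{"d": [0,0,-0.6],"jaw": 0.07},{"d": [0,0,-0.8],"jaw": 0.07},{"d": [0,0,-0.8],"jaw": 0.07},{"d": [0,-0.8,-0.4],"jaw": 0.07},{"d": [0,-0.9,-0.4],"jaw": 0.07},{"d": [0,-0.9,-0.4],"jaw": 0.07},{"d": [0,-0.9,-0.4],"jaw": 0.07},{"jaw": 0.07},{"jaw": 0.07}]' | python3 -m creep; python3 snap.py p; python3 snap.py p2 top; python3 snap.py p3 scene; python3 - <<'E'
from owl import *
I={k:pickle.load(open(k+".pkl","rb"))["image"][:,:,::-1] for k in ("p","p2","p3")}
cv2.imwrite("pics/p.png",np.vstack([cv2.resize(I["p2"][110:185,130:363],(800,257)),cv2.resize(I["p3"][150:340,150:360],(380,343)).copy() if 0 else np.hstack([cv2.resize(I["p3"][150:340,150:360],(379,343)),cv2.resize(I["p"][0:260,200:512],(421,343))])]))
for o,P,M in (("large",(.646,.069),(.6456,.0693)),("middle",(.6275,-.0165),(.6265,-.0168)),("small",(.613,-.104),(.6125,-.104))):
  for v in ([("p",1)],[("p3",0)],[("p2",0)]):
    try: x,n,e=measure(o,P,v,.021);print(o,v,x.round(4),n,round(e,2))
    except Exception as ex: print(o,v,ex)
E
```

```text
t: 38.0
eef_pos: [0.4382, -0.1043, 0.2274]
tcp_rot: [0.002, 0.707, 0.707, 0.001]
ft_force: [0.6, -0.2, -0.2]
gripper_width: 0.0704
finger_force: 0.0
large [('p', 1)] [0.6462 0.0708] [np.uint64(1921)] 1.11
large [('p3', 0)] [0.6423 0.0648] [np.uint64(766)] 4.37
large [('p2', 0)] [0.6466 0.071 ] [np.uint64(376)] 0.56
middle [('p', 1)] [ 0.6267 -0.0164] [np.uint64(1220)] 0.8
middle [('p3', 0)] [ 0.6265 -0.0068] [np.uint64(617)] 5.27
middle [('p2', 0)] [ 0.6279 -0.0156] [np.uint64(245)] 0.51
small [('p', 1)] [ 0.6115 -0.1032] [np.uint64(703)] 0.49
small [('p3', 0)] [ 0.6105 -0.1031] [np.uint64(229)] 1.71
small [('p2', 0)] [ 0.6139 -0.1023] [np.uint64(125)] 1.42
```

View pics/p.png

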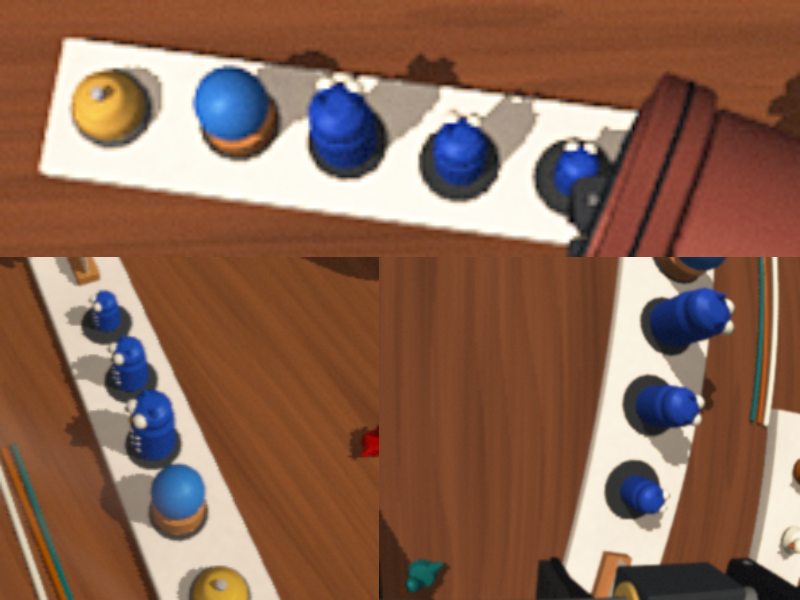

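The globe is seated in the ring by the bell. The three owls stand upright, within about 2 mm of their mark centres, in descending height, and the arm is clear of everything.

```bash
python3 -c "
from workcell import job
print(job.hand_in())"
```

```text
the job is handed in; nothing more can be done
None
```

I handed the job in after about 38 s of robot time: the ring stand went on the mark next to the bell first, then the blue globe was seated foot down in it, and the large, middle and small owls stand upright in that order on the other three marks, measured within about 2 mm of centre, with nothing dropped or tipped.

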